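# Make up the painter's travelling case and bench board

## Robot

A 6-joint arm with a two-finger parallel gripper is mounted at the origin on a cart in front of the work surface, level with it; the furniture and walls round the work are solid. World frame = base frame: x ahead of the robot, y to its left, z up, the work surface at z = 0. Lengths are in m, angles in rad, forces in N, time in s.
With the tool pointing down it reaches from about 0.375 to 0.9 m from the base axis. Payload 3.1 kg.
Tool frame: the origin (TCP) lies at the very end of the fingers, on their centre line; the grasp point (between the pads) lies 19 mm behind it (manip.pinch_z is the distance from the TCP to the grasp point, in m); z points along the fingers, y is the line along which they close (so a half turn about z gives the same grasp; the last joint's range is limited). The gripper opens to 85 mm and grips with 20 to 120 N. Pads are 22 mm wide; open, the fingers measure 114 mm over their backs; the gripper's body (76 mm by 85 mm) begins 54 mm behind the grasp point. The pads swing forward as they close: fully open they stand 13 mm farther back than shut.
Start: joints at [-1.375, 0.527, 1.433, -0, 1.181, -0.178], TCP at [0.229, -0.582, 0.231] pointing down, gripper open.
Joint ranges: [-3.08, 3.08], [-0.75, 2.2], [0.22, 2.44], [-1.43, 4.57], [0, 2.65], [-2.85, 2.85]. Speed limits (rad/s): [2.79, 2.79, 3.14, 3.14, 3.14, 3.14].

## Interface

Orientations are given as a unit quaternion [x, y, z, w].
In Python, from station import manip gives the robot as it stands.
- The arm moves only by the tool servo_tool, never from a script. Its argument "commands" is one flat list of numbers, 7 for each row, row after row: the shift along the tool's x, y, z each as a share of 500 mm, from -1 to 1, then the turn, a rotation vector about the tool's x, y, z each as a share of 360 degrees, from -1 to 1, then the opening, from -1 (shut) to 1 (fully open). In form: [dx, dy, dz, rx, ry, rz, claw, dx, dy, dz, rx, ry, rz, claw, ...]. A call has 1 to 12 rows; each row shifts and turns the commanded pose from where the row before left it, along the tool's axes as they then stand; what a row does not reach is not made up. A row lasts 1/12 s, in which the tool goes at most 41.7 mm and 7.16 degrees, less where a joint would pass 70% of its speed; a pose out of reach is approached as far as the arm can. A call with a number of a shift or a turn outside -1 to 1 is refused whole. A call with a gripper value outside its range is refused whole. The fingers move at their own pace and stop on an object; "force" is the grip in N (left out, the last holds). Time passes only in rows, so rows that do not move let the fingers close. It gives the time, the measured TCP pose, the force, the opening and the grip force at its end, in the units of the state.
- manip.sense(): the state, without advancing time (a new reading comes with each control period).
- manip.snapshot(name): name is "scene" or "top" or "wrist"; returns a dict with "img" (420x560x3 uint8, red, green, blue), "mtx" (3x3 intrinsics, pixels), "world_to_cam" (4x4, takes a point from world to camera coordinates). Camera axes: x right, y up, looking along -z (the intrinsics and any distortion apply to the point x, -y, -z); pixel columns grow to the right and rows downward; lengths in m; the calibration is good to about 2 mm. The wrist camera is an equidistant fisheye: a pixel r from the principal point sees the ray r / f radians off the axis. A picture is of the moment at which its call begins. There is no depth.
- manip.sign_off(): hands the job in; it is judged then, once.
Trained networks look in a picture, given as the dict that the camera call returned (one of the last four; its "shot" number tells which), for a name from the list of things; names that differ only in an ending like _2 or _b are one class to them, and where a whole thing is asked for, a point or a joint stands for the part that bears it (a point fixed in the world has none). Each returns a list of dicts, best first, with "conf" (0 to 1); they miss things now and then, are a little off and sometimes report something else, mostly with a low value. They report only what shows in the picture. A call takes as long as a camera call. They do not tell look-alikes from the thing itself.
- manip.look_for(picture, query): "box" ([left, top, width, height] in pixels, round what is visible of it).
- manip.silhouettes(picture, query): "pixels" (420x560 bool, what is visible of it) and "box" ([left, top, width, height] in pixels, round what is visible of it).
The state is a dict: "t": time; "q": joint angles; "qd": joint speeds; "tau": joint torques, N m; "tcp_pos": TCP position; "tool_rot": TCP orientation; "force": force on the tool from outside, world axes, zero at the start; "ft_torque": the same for the moment, N m; "finger_gap": opening from 0.0 (shut) to 1.0 (fully open); "gripper_force": force on a finger pad.
Only numpy, scipy, OpenCV 4.12 (cv2) and the standard library are available. Lean on these libraries where they do the work, as an engineer would, in place of code of your own. Each camera call takes 0.05 s, during which the arm holds its last target. There are 200 camera calls.

## Task

Make up two kits for the globe painters. Put the loose paint tube in the wide compartment of the wooden case and the eraser in its narrow compartment, then close the case with its cover plate so that both pins stand through the plate's holes and it lies flat on the rim; on the bench board, stand the squat ink pot upright in the wide well and the slim jar upright in the narrow well. Leave the black-lidded jar where it stands.

Things in the scene. Friction and masses are not known exactly. Their poses are not given: they have to be found in the camera images.
- case: Open wooden case, fixed, 112 (x) x 238 (y) x 27 mm high; origin: centre of underside. Floor 5 mm thick, inside 100 mm in x. 8 mm steel pins at x 0, y +107 and -107 mm, on its solid ends, stand 14 mm above the rim, tapered tips. Divider (5 mm thick, top at z 23 mm) at y -22.5 mm parts the wide compartment (y -20 to 95, centre 37.5) from the narrow one (y -95 to -25, centre -60).
- cover: Loose plywood cover plate of the case, 112 (x) x 238 (y) x 6 mm, about 0.18 kg; origin: centre of its underside. Two 12 mm holes at x 0, y +107 and -107 mm. On top in the middle a dark bar grip 14 mm thick (x), 60 mm long (y), z 6 to 33 mm. Fitted, it lies on the case's rim, its origin 27 mm above the case's origin; it fits either way round.
- board: Wooden bench board, fixed to the table, 110 (x) x 190 (y) x 16 mm high; origin at the centre of its underside. Two round wells, 10 mm deep (their floor is at z = 6 mm): the wide well, 68 mm in diameter, at x = 0, y = +45 mm; the narrow well, 50 mm in diameter, at x = 0, y = -50 mm.
- paint_tube: Loose part-used aluminium paint tube lying flat, 27 (x) x 71 (y, its length, cap at -y) x 17 mm, 0.03 kg; origin under its middle. It is round and 20 mm wide at the shoulder behind the cap (y -24 to -10 mm, widest 8 mm above the table), where it is best gripped, with the fingertips nearly on the table; towards +y it flattens to a thin crimped end and slips easily.
- eraser: Loose eraser in a card sleeve lying flat, 17 (x) x 38 (y) x 11 mm high, 16 g; origin at the centre of its underside.
- ink_pot: Loose squat round glass ink pot with a gold-coloured lid, 52 mm in diameter, 40 mm high, 0.11 kg, standing; origin at the centre of its underside, z up its axis.
- slim_jar: Loose slim round glass jar with a gold-coloured lid, 36 mm in diameter, 48 mm high, 0.07 kg, standing; origin at the centre of its underside, z up its axis.
- black_lid_jar: Loose round glass jar with a black lid, 47 mm in diameter, 44 mm high, standing among the stock; it belongs to no kit. Origin at the centre of its underside.
There are look-alikes about, which are no part of the job. Several things have the shape of the paint_tube; the one meant has the colours described above. Leave any blue look-alike of the slim_jar alone.

How it is judged:
By the outcome, as a careful person would: the job done as asked, in the order asked, and still so for the second after the job is handed in, with the robot touching nothing.
It also fails if it takes over 120 s, if anything falls off the work surface, if the arm or the gripper's body presses on something with over 40 N, if the wrist force passes 120 N, or if a joint passes its speed limit or range.

## Working session

There is one attempt and no reset: what is moved stays moved. The work goes in short steps, Python scripts to look and compute and a tool call to move; the robot and the scene stay as the last step left them, time stands still between calls to the robot, and variables do not carry over. Pictures are saved under pics/ and viewed, at most 14 in all, crops included, and the job is handed in when it is done.

Besides the shell and the picture viewer there is one more tool, called after ">>>" as name(argument=value, ...) on one line, values as JSON. servo_tool: Moves the arm, as the interface text tells. Its arguments: {"type":"object","properties":{"commands":{"type":"array"},"force":{"type":"number"}},"required":["commands"]}

```bash
ls; mkdir -p pics
cat > h.py <<'E'
import numpy as np, cv2
from station import manip
from scipy.spatial.transform import Rotation as R
def save(p,name,box=None,scale=1):
    im=p["img"][:,:,::-1]
    if box: x,y,w,h=box; im=im[y:y+h,x:x+w]
    cv2.imwrite("pics/"+name,cv2.resize(im,None,fx=scale,fy=scale,interpolation=cv2.INTER_CUBIC))
def ray(p,uv,fish=False):
    K=np.array(p["mtx"]);T=np.array(p["world_to_cam"])
    x=(uv[0]-K[0,2])/K[0,0];y=(uv[1]-K[1,2])/K[1,1]
    if fish:
        r=np.hypot(x,y);s=np.sin(r)/max(r,1e-9);d=np.array([x*s,-y*s,-np.cos(r)])
    else: d=np.array([x,-y,-1.])
    d=T[:3,:3].T@d; o=-T[:3,:3].T@T[:3,3]
    return o,d/np.linalg.norm(d)
def atz(p,uv,z,fish=False):
    o,d=ray(p,uv,fish); return o+d*(z-o[2])/d[2]
def proj(p,X,fish=False):
    K=np.array(p["mtx"]);T=np.array(p["world_to_cam"])
    c=T[:3,:3]@np.array(X)+T[:3,3]; v=np.array([c[0],-c[1],-c[2]])
    if fish:
        r=np.hypot(v[0],v[1]);th=np.arctan2(r,v[2]);n=v[:2]/max(r,1e-9)*th
    else: n=v[:2]/v[2]
    return np.array([K[0,0]*n[0]+K[0,2],K[1,1]*n[1]+K[1,2]])
def tri(rs):
    A=0;b=0
    for o,d in rs:
        M=np.eye(3)-np.outer(d,d);A=A+M;b=b+M@o
    return np.linalg.solve(A,b)
E
python3 - <<'E'
from h import *
s=manip.sense();print({k:np.round(v,3).tolist() for k,v in s.items()})
print(manip.pinch_z)
a=manip.snapshot("scene");b=manip.snapshot("top");c=manip.snapshot("wrist")
for n,p in zip("abc",(a,b,c)):
    save(p,n+"0.png",scale=1.4)
    print(n,np.round(p["mtx"],1).tolist(),np.round(p["world_to_cam"],3).tolist())
for q in "case cover board paint_tube eraser ink_pot slim_jar black_lid_jar".split():
  for n,p in zip("ab",(a,b)):
    print(q,n,[(np.round(d["box"]).astype(int).tolist(),round(d["conf"],2)) for d in manip.look_for(p,q)][:6])
E
```

```text
pics
{'t': 0.0, 'q': [-1.375, 0.528, 1.434, 0.0, 1.181, -0.179], 'qd': [-0.001, -0.001, -0.0, 0.001, 0.0, 0.0], 'tau': [0.001, -44.235, -17.802, -0.0, 0.008, -0.0], 'tcp_pos': [0.229, -0.581, 0.23], 'tool_rot': [0.982, 0.186, 0.0, -0.001], 'force': [0.318, 0.811, -0.135], 'ft_torque': [0.012, 0.025, 0.044], 'gripper_force': 0.0, 'finger_gap': 1.0}
0.0187
a [[394.7, 0.0, 278.5], [0.0, 394.7, 213.7], [0.0, 0.0, 1.0]] [[0.61, -0.793, 0.007, -0.3], [0.476, 0.373, 0.797, -0.257], [-0.634, -0.482, 0.604, -0.753], [0.0, 0.0, 0.0, 1.0]]
b [[495.4, 0.0, 284.9], [0.0, 495.4, 203.6], [0.0, 0.0, 1.0]] [[0.001, -1.0, -0.014, 0.001], [0.996, -0.0, 0.085, -0.473], [-0.085, -0.014, 0.996, -1.221], [0.0, 0.0, 0.0, 1.0]]
c [[325.2, 0.0, 285.2], [0.0, 325.2, 209.8], [0.0, 0.0, 1.0]] [[0.366, -0.931, -0.001, -0.624], [0.896, 0.353, -0.268, 0.035], [0.25, 0.097, 0.963, -0.38], [0.0, 0.0, 0.0, 1.0]]
case a [([226, 156, 78, 49], 0.79)]
case b [([177, 116, 101, 65], 0.77)]
cover a [([174, 192, 58, 33], 0.67)]
cover b [([131, 209, 92, 45], 0.92)]
board a [([314, 196, 84, 55], 0.92)]
board b [([307, 124, 84, 53], 0.57)]
paint_tube a [([271, 277, 28, 18], 0.73), ([153, 222, 16, 19], 0.66), ([243, 224, 34, 11], 0.58)]
paint_tube b [([179, 279, 33, 10], 0.58), ([266, 215, 29, 12], 0.48)]
eraser a [([306, 244, 15, 14], 0.65)]
eraser b []
ink_pot a [([344, 256, 27, 25], 0.57)]
ink_pot b [([381, 200, 18, 19], 0.61)]
slim_jar a [([413, 246, 21, 24], 0.92), ([408, 222, 16, 21], 0.56)]
slim_jar b [([405, 126, 16, 19], 0.73), ([427, 158, 18, 20], 0.56)]
black_lid_jar a [([415, 244, 17, 26], 0.36)]
black_lid_jar b [([126, 149, 21, 22], 0.6)]
```

View pics/a0.png

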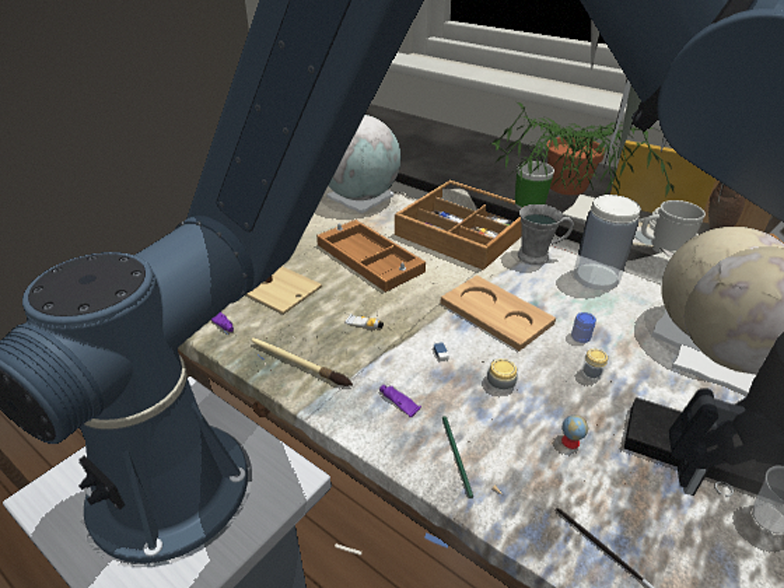

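View pics/b0.png

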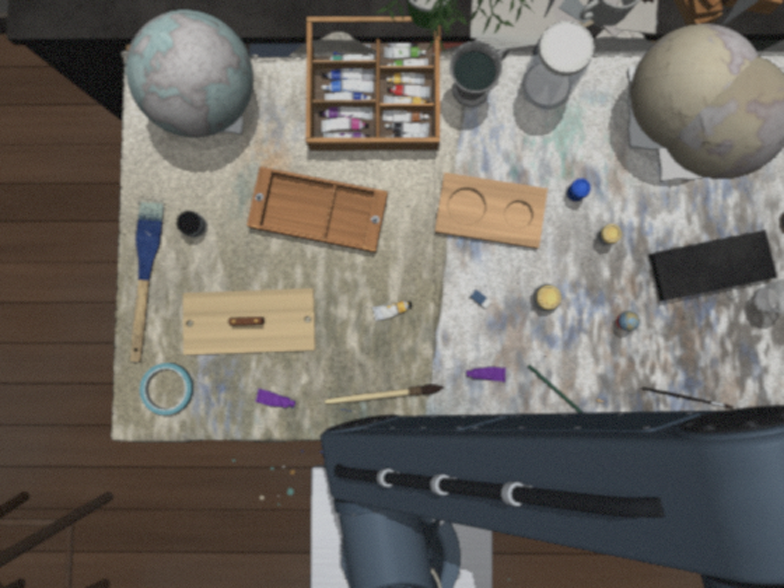

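Candidates for the tube, in native top-view pixels: silver-white with a yellow cap at (280,221), purple at (197,284), purple at (347,267). The aluminium one at (280,221) fits. For the slim jar, the gold-lidded one at (436,167) fits and the blue one at (413,135) is the look-alike. I'll check both in an enlarged crop and measure.

Run:
```python
from h import *
b=manip.snapshot("top")
save(b,"b1.png",(120,105,340,195),2.35)
a=manip.snapshot("scene")
for q,h in dict(case=.027,cover=.006,board=.016,paint_tube=.008,eraser=.011,ink_pot=.02,slim_jar=.024,black_lid_jar=.022).items():
  for d in manip.silhouettes(b,q)[:4]:
    m=d["pixels"].astype(np.uint8)
    if m.sum()<10: continue
    c=cv2.findContours(m,cv2.RETR_EXTERNAL,cv2.CHAIN_APPROX_NONE)[0]
    c=max(c,key=len)
    r=cv2.minAreaRect(c); pts=cv2.boxPoints(r)
    W=[atz(b,p,h) for p in pts]; ce=np.mean(W,0)
    e1,e2=W[1]-W[0],W[2]-W[1]; e=e1 if np.linalg.norm(e1)>np.linalg.norm(e2) else e2
    print(q,round(d["conf"],2),np.round(r[0]),np.round(ce[:2],3),"L",np.round([np.linalg.norm(e1),np.linalg.norm(e2)],3),"ang",round(np.degrees(np.arctan2(e[1],e[0]))%180,1))
```

```text
case 0.82 [226. 149.] [0.61  0.149] L [0.118 0.243] ang 78.0
cover 0.8 [176. 229.] [0.409 0.277] L [0.243 0.112] ang 92.0
cover 0.19 [434. 167.] [ 0.566 -0.375] L [0.044 0.036] ang 134.7
board 0.91 [350. 150.] [ 0.61  -0.163] L [0.113 0.191] ang 80.9
paint_tube 0.79 [346. 267.] [ 0.315 -0.152] L [0.067 0.025] ang 90.1
paint_tube 0.52 [279. 221.] [0.43  0.016] L [0.064 0.025] ang 104.1
paint_tube 0.49 [196. 286.] [0.268 0.224] L [0.024 0.07 ] ang 74.4
eraser 0.51 [342. 213.] [ 0.451 -0.143] L [0.023 0.039] ang 44.6
ink_pot 0.71 [390. 212.] [ 0.453 -0.261] L [0.05  0.043] ang 90.0
slim_jar 0.8 [434. 167.] [ 0.564 -0.372] L [0.047 0.036] ang 116.6
slim_jar 0.54 [412. 135.] [ 0.645 -0.319] L [0.043 0.034] ang 134.9
black_lid_jar 0.56 [137. 160.] [0.584 0.377] L [0.048 0.057] ang 45.4
```

View pics/b1.png

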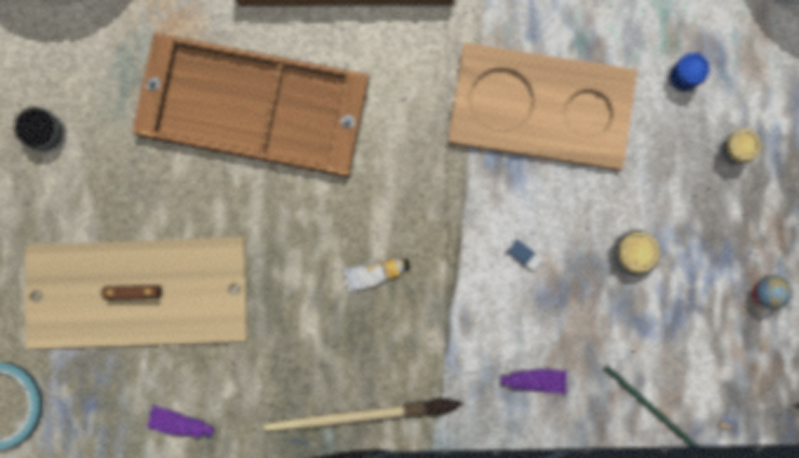

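The crop confirms it: the silver tube with a yellow shoulder and black cap is at crop (378,274), with its cap toward -y. The gold slim jar is at (742,147) and the blue look-alike at (690,72). The case's wide compartment is on the +y side. On the board, the wide well is on the +y side.

```bash
cat >> h.py <<'E'
def pose():
    s=manip.sense(); return np.array(s["tcp_pos"]),R.from_quat(s["tool_rot"])
def down(phi):  # tool z down, tool x at yaw phi (deg)
    c,s=np.cos(np.radians(phi)),np.sin(np.radians(phi))
    return R.from_matrix(np.array([[c,s,0],[s,-c,0],[0,0,-1]]))
def plan(pos,phi,n=None,start=None):
    """n equal rows (shift shares, turn shares) from start to pos/phi"""
    p,r=start or pose(); g=down(phi)
    w=(r.inv()*g).as_rotvec(); D=r.inv().apply(np.array(pos)-p)
    if n is None: n=int(np.ceil(max(np.linalg.norm(D)/.038,np.degrees(np.linalg.norm(w))/6.8,1)))
    A=sum(R.from_rotvec(w*k/n).as_matrix() for k in range(n))
    d=np.linalg.solve(A,D)
    print("->",np.round(pos,3),phi,"n",n,"row",np.round(d/.5,4).tolist(),np.round(w/n/(2*np.pi),5).tolist())
    return np.array(pos),g
def st():
    s=manip.sense();r=R.from_quat(s["tool_rot"]).as_matrix()
    print("t",round(s["t"],2),"tcp",np.round(s["tcp_pos"],4),"phi",round(np.degrees(np.arctan2(r[1,0],r[0,0])),2),"gap",round(s["finger_gap"],3),"gf",s["gripper_force"],"F",np.round(s["force"],1))
E
python3 - <<'E'
from h import *
plan((0.46,-0.08,0.24),100,18)
E
```

```text
-> [ 0.46 -0.08  0.24] 100 n 18 row [0.066, -0.0077, -0.001] [-0.0, -0.0, -0.01212]
```

>>> servo_tool(commands=[0.066,-0.0077,-0.001,0,0,-0.0121,1,0.066,-0.0077,-0.001,0,0,-0.0121,1,0.066,-0.0077,-0.001,0,0,-0.0121,1,0.066,-0.0077,-0.001,0,0,-0.0121,1,0.066,-0.0077,-0.001,0,0,-0.0121,1,0.066,-0.0077,-0.001,0,0,-0.0121,1,0.066,-0.0077,-0.001,0,0,-0.0121,1,0.066,-0.0077,-0.001,0,0,-0.0121,1,0.066,-0.0077,-0.001,0,0,-0.0121,1,0.066,-0.0077,-0.001,0,0,-0.0121,1,0.066,-0.0077,-0.001,0,0,-0.0121,1,0.066,-0.0077,-0.001,0,0,-0.0121,1])

```text
t: 2.45
tcp_pos: [0.4663, -0.2765, 0.2375]
tool_rot: [0.799, 0.602, 0.0, 0.0]
force: [0.5, -0.5, 0.1]
finger_gap: 0.997
gripper_force: 0.0
```

>>> servo_tool(commands=[0.066,-0.0077,-0.001,0,0,-0.0121,1,0.066,-0.0077,-0.001,0,0,-0.0121,1,0.066,-0.0077,-0.001,0,0,-0.0121,1,0.066,-0.0077,-0.001,0,0,-0.0121,1,0.066,-0.0077,-0.001,0,0,-0.0121,1,0.066,-0.0077,-0.001,0,0,-0.0121,1,0,0,0,0,0,0,1,0,0,0,0,0,0,1,0,0,0,0,0,0,1])

```text
t: 3.2
tcp_pos: [0.4616, -0.0805, 0.2407]
tool_rot: [0.643, 0.765, 0.0, 0.001]
force: [0.9, -0.6, -0.1]
finger_gap: 1.002
gripper_force: 0.0
```

```bash
cat >> h.py <<'E'
def cen(p,q,h,fish=True,guess=None):
    """silhouette(s): plane-mapped oriented rectangle at height h"""
    out=[]
    for d in manip.silhouettes(p,q)[:6]:
        m=d["pixels"].astype(np.uint8)
        if m.sum()<20: continue
        c=max(cv2.findContours(m,cv2.RETR_EXTERNAL,cv2.CHAIN_APPROX_NONE)[0],key=len)[:,0]
        W=np.array([atz(p,u,h,fish)[:2] for u in c])
        (cx,cy),_,_=r=cv2.minAreaRect((W*1000).astype(np.float32))
        B=cv2.boxPoints(r)/1000; e1,e2=B[1]-B[0],B[2]-B[1]
        e=e1 if np.linalg.norm(e1)>np.linalg.norm(e2) else e2
        if guess is not None and np.hypot(cx/1000-guess[0],cy/1000-guess[1])>.05: continue
        uv=c.mean(0)
        M=cv2.moments(m,True); uv=(M["m10"]/M["m00"],M["m01"]/M["m00"])
        print(q,round(d["conf"],2),"uv",np.round(uv),"c",np.round([cx/1000,cy/1000],4),"size",np.round(sorted([np.linalg.norm(e1),np.linalg.norm(e2)]),4),"ang",round(np.degrees(np.arctan2(e[1],e[0]))%180,1))
        out.append((uv,np.array([cx/1000,cy/1000]),d))
    return out
E
python3 - <<'E'
from h import *
st()
p=manip.snapshot("wrist"); save(p,"w1.png",scale=1.4)
G=dict(paint_tube=(.008,(.43,.016)),eraser=(.006,(.451,-.143)),case=(.027,(.61,.149)),cover=(.006,(.409,.277)),board=(.016,(.61,-.163)),ink_pot=(.02,(.453,-.261)))
for q,(h,g) in G.items(): cen(p,q,h,guess=g)
E
```

```text
t 3.2 tcp [ 0.4616 -0.0805  0.2407] phi 99.89 gap 1.002 gf 0.0 F [ 0.9 -0.6 -0.1]
paint_tube 0.8 uv [274.  92.] c [0.4321 0.0143] size [0.0252 0.071 ] ang 103.6
eraser 0.9 uv [268. 226.] c [ 0.4511 -0.143 ] size [0.0195 0.0404] ang 50.0
case 0.73 uv [430.  55.] c [0.6054 0.1244] size [0.1176 0.1937] ang 78.6
board 0.84 uv [385. 250.] c [ 0.6092 -0.1632] size [0.1159 0.1918] ang 80.4
ink_pot 0.55 uv [254. 313.] c [ 0.4517 -0.2639] size [0.0501 0.0643] ang 98.9
```

View pics/w1.png

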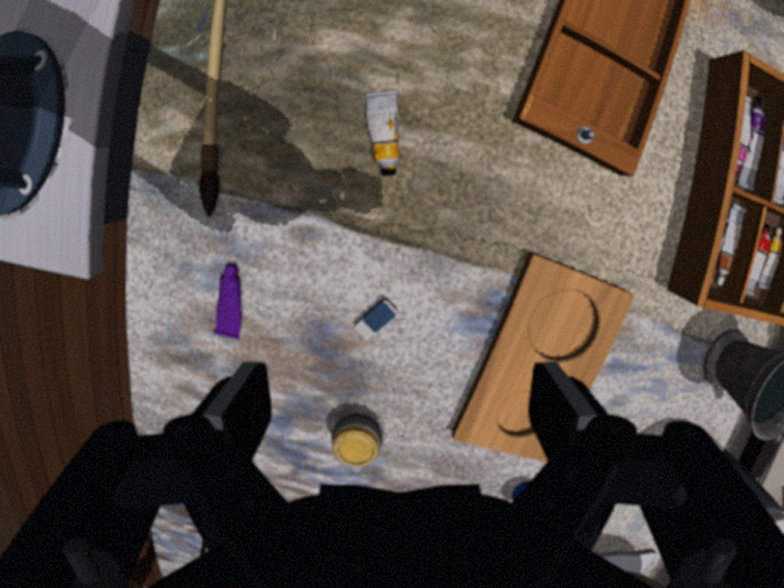

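The wrist view shows the tube at scaled (383,130) with its cap toward -y, the eraser at (377,315), the pot at (355,445) and the board at (545,350). They agree with the top view. Next I'll move above the tube's shoulder.

Run:
```python
from h import *
plan((0.436,-0.002,0.11),103.6,5)
```

```text
-> [ 0.436 -0.002  0.11 ] 103.6 n 5 row [0.0329, -0.0037, 0.0521] [-0.0, -0.0, -0.00211]
```

>>> servo_tool(commands=[0.033,-0.0037,0.052,0,0,-0.0021,1,0.033,-0.0037,0.052,0,0,-0.0021,1,0.033,-0.0037,0.052,0,0,-0.0021,1,0.033,-0.0037,0.052,0,0,-0.0021,0.6,0.033,-0.0037,0.052,0,0,-0.0021,0.2,0,0,0,0,0,0,0,0,0,0,0,0,0,0])

```text
t: 4.13
tcp_pos: [0.4348, -0.0008, 0.1094]
tool_rot: [0.618, 0.786, -0.001, -0.002]
force: [-0.6, -0.1, -0.4]
finger_gap: 0.502
gripper_force: 0.0
```

Run:
```python
from h import *
st()
p=manip.snapshot("wrist"); save(p,"w2.png")
for u,c,d in cen(p,"paint_tube",.008,guess=(.432,.014)):
    # yellow shoulder band and height check by triangulation with w1-view centroid (274,92) is noted below
    hsv=cv2.cvtColor(p["img"],cv2.COLOR_RGB2HSV); m=d["pixels"]&(hsv[:,:,1]>110)&(hsv[:,:,0]>12)&(hsv[:,:,0]<32)
    v=np.argwhere(m).mean(0)[::-1]; print("yellow",v,atz(p,v,.008,True),m.sum())
    b=manip.snapshot("scene")
    for e in manip.silhouettes(b,"paint_tube"):
        uv=np.argwhere(e["pixels"]).mean(0)[::-1]; X=tri([ray(p,u,True),ray(b,uv)]); print(np.round(uv),"tri",np.round(X,4))
```

```text
t 4.13 tcp [ 0.4348 -0.0008  0.1094] phi 103.71 gap 0.502 gf 0.0 F [-0.6 -0.1 -0.4]
paint_tube 0.67 uv [287. 184.] c [0.4315 0.0136] size [0.0254 0.0741] ang 102.5
yellow [289.35583942 209.5310219 ] [ 0.43749528 -0.00045315  0.008     ] 548
[260. 229.] tri [0.4321 0.0173 0.0048]
[285. 285.] tri [ 0.4545 -0.0335 -0.1997]
```

>>> servo_tool(commands=[-0.0008,0.0005,0.05,0,0,0,0,-0.0008,0.0005,0.05,0,0,0,0,-0.0008,0.0005,0.05,0,0,0,0,-0.0008,0.0005,0.04,0,0,0,0,-0.0008,0.0005,0.0208,0,0,0,0,0,0,0,0,0,0,0,0,0,0,0,0,0,-1,0,0,0,0,0,0,-1,0,0,0,0,0,0,-1,0,0,0,0,0,0,-1,0,0,0,0,0,0,-1], force=30)

```text
t: 5.25
tcp_pos: [0.4384, -0.0031, 0.006]
tool_rot: [0.618, 0.786, 0.001, 0.001]
force: [0.4, -0.6, 6.8]
finger_gap: 0.218
gripper_force: 29.6
```

Run:
```python
from h import *
p,r=pose(); a=plan((p[0],p[1],.10),103.6,3); plan((0.59,0.13,0.18),78,6,start=a)
```

```text
-> [ 0.438 -0.003  0.1  ] 103.6 n 3 row [-0.0001, 0.0001, -0.0627] [0.00014, 8e-05, 6e-05]
-> [0.59 0.13 0.18] 78 n 6 row [0.0421, 0.0532, -0.0267] [0.0, 0.0, 0.01185]
```

>>> servo_tool(commands=[0,0,-0.0625,0,0,0,-1,0,0,-0.0625,0,0,0,-1,0,0,-0.0625,0,0,0,-1,0.042,0.053,-0.027,0,0,0.0118,-1,0.042,0.053,-0.027,0,0,0.0118,-1,0.042,0.053,-0.027,0,0,0.0118,-1,0.042,0.053,-0.027,0,0,0.0118,-1,0.042,0.053,-0.027,0,0,0.0118,-1,0.042,0.053,-0.027,0,0,0.0118,-1,0,0,0,0,0,0,-1,0,0,0,0,0,0,-1])

```text
t: 6.17
tcp_pos: [0.5895, 0.1315, 0.1806]
tool_rot: [0.775, 0.631, 0.001, 0.001]
force: [0.3, -0.1, -0.7]
finger_gap: 0.217
gripper_force: 28.9
```

Run:
```python
from h import *
st()
p=manip.snapshot("wrist"); save(p,"w3.png",scale=1.4)
cen(p,"case",.027,guess=(.61,.149)); cen(p,"paint_tube",.17); cen(p,"cover",.006); cen(p,"black_lid_jar",.02)
# predicted pins with case yaw -12
for s in (1,-1):
  d=np.array([.208,.978])*.107*s+[.61,.149]; print(s, proj(p,(*d,.041),True)*1.4)
```

```text
t 6.17 tcp [0.5895 0.1315 0.1806] phi 78.32 gap 0.217 gf 28.85778209558339 F [ 0.3 -0.1 -0.7]
case 0.83 uv [312. 135.] c [0.6129 0.1521] size [0.1143 0.2379] ang 78.5
paint_tube 0.7 uv [284. 217.] c [0.591  0.1445] size [0.0281 0.0826] ang 79.2
cover 0.89 uv [103. 104.] c [0.4111 0.2763] size [0.1152 0.2384] ang 92.1
1 [426.65694555  74.21202176]
-1 [421.48381214 395.70806839]
```

View pics/w3.png

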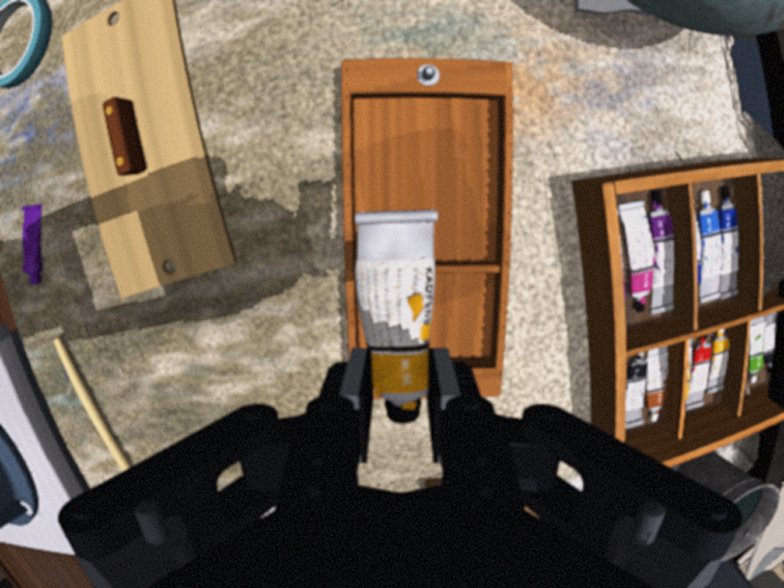

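The picture shows the tube held by its shoulder at scaled (400,370). The case is below it, with its far pin at (428,74), and the open wide compartment is ahead of the divider. The rack at right is clear of the gripper.

Run:
```python
from h import *
a=plan((0.6155,0.172,.06),78.3,4); plan((0.6155,0.172,.013),78.3,3,start=a)
```

```text
-> [0.616 0.172 0.06 ] 78.3 n 4 row [0.0237, 0.0101, 0.0594] [-0.00013, 4e-05, -0.00011]
-> [0.616 0.172 0.013] 78.3 n 3 row [0.0, 0.0, 0.0313] [0.0, 0.0, 0.0]
```

>>> servo_tool(commands=[0.0237,0.0101,0.0594,0,0,0,-1,0.0237,0.0101,0.0594,0,0,0,-1,0.0237,0.0101,0.0594,0,0,0,-1,0.0237,0.0101,0.0594,0,0,0,-1,0,0,0.0313,0,0,0,-1,0,0,0.0313,0,0,0,-1,0,0,0.0313,0,0,0,-1,0,0,0,0,0,0,-1,0,0,0,0,0,0,-1,0,0,0,0,0,0,-0.2,0,0,0,0,0,0,-0.2,0,0,0,0,0,0,-0.2])

```text
t: 7.42
tcp_pos: [0.6182, 0.1726, 0.0151]
tool_rot: [0.776, 0.63, 0.001, 0.0]
force: [-0.6, 0.0, -0.9]
finger_gap: 0.402
gripper_force: 0.0
```

Run:
```python
from h import *
st()
p,r=pose(); a=plan((p[0],p[1],.12),78.3,3); a=plan((0.47,-.12,0.15),50,9,start=a)
```

```text
t 7.42 tcp [0.6182 0.1726 0.0151] phi 78.16 gap 0.402 gf 0.0 F [-0.6  0.  -0.9]
-> [0.618 0.173 0.12 ] 78.3 n 3 row [0.0, 0.0001, -0.07] [8e-05, -3e-05, -0.00013]
-> [ 0.47 -0.12  0.15] 50 n 9 row [-0.0735, -0.0033, -0.0067] [0.0, 0.0, 0.00873]
```

>>> servo_tool(commands=[0,0,-0.07,0,0,0,-0.2,0,0,-0.07,0,0,0,-0.2,0,0,-0.07,0,0,0,-0.2,-0.0735,-0.0033,-0.0067,0,0,0.0087,-0.2,-0.0735,-0.0033,-0.0067,0,0,0.0087,-0.2,-0.0735,-0.0033,-0.0067,0,0,0.0087,-0.2,-0.0735,-0.0033,-0.0067,0,0,0.0087,-0.2,-0.0735,-0.0033,-0.0067,0,0,0.0087,-0.2,-0.0735,-0.0033,-0.0067,0,0,0.0087,-0.2,-0.0735,-0.0033,-0.0067,0,0,0.0087,-0.2,-0.0735,-0.0033,-0.0067,0,0,0.0087,-0.2,-0.0735,-0.0033,-0.0067,0,0,0.0087,-0.2])

```text
t: 8.42
tcp_pos: [0.4688, -0.1213, 0.1502]
tool_rot: [0.907, 0.421, 0.001, 0.001]
force: [-0.4, -0.5, -0.8]
finger_gap: 0.402
gripper_force: 0.0
```

>>> servo_tool(commands=[0,0,0,0,0,0,-0.2,0,0,0,0,0,0,-0.2])

```text
t: 8.58
tcp_pos: [0.4687, -0.1211, 0.15]
tool_rot: [0.907, 0.421, 0.001, 0.001]
force: [0.1, -0.4, 0.5]
finger_gap: 0.399
gripper_force: 0.0
```

Run:
```python
from h import *
st()
p=manip.snapshot("wrist"); save(p,"w4.png",(150,60,280,210),2.8)
r=cen(p,"eraser",.008,guess=(.451,-.143)); cen(p,"board",.016); cen(p,"ink_pot",.02)
b=manip.snapshot("scene")
for e in manip.silhouettes(b,"eraser"):
    uv=np.argwhere(e["pixels"]).mean(0)[::-1]; print(np.round(uv),"tri",np.round(tri([ray(p,r[0][0],True),ray(b,uv)]),4))
```

```text
t 8.58 tcp [ 0.4687 -0.1211  0.15  ] phi 49.77 gap 0.399 gf 0.0 F [ 0.1 -0.4  0.5]
eraser 0.79 uv [286. 225.] c [ 0.4518 -0.1422] size [0.0174 0.0411] ang 50.3
board 0.66 uv [425. 131.] c [ 0.6106 -0.164 ] size [0.1168 0.1936] ang 80.7
[315. 251.] tri [ 0.4518 -0.1427  0.0055]
[265. 181.] tri [ 0.4525 -0.0578  0.177 ]
```

View pics/w4.png

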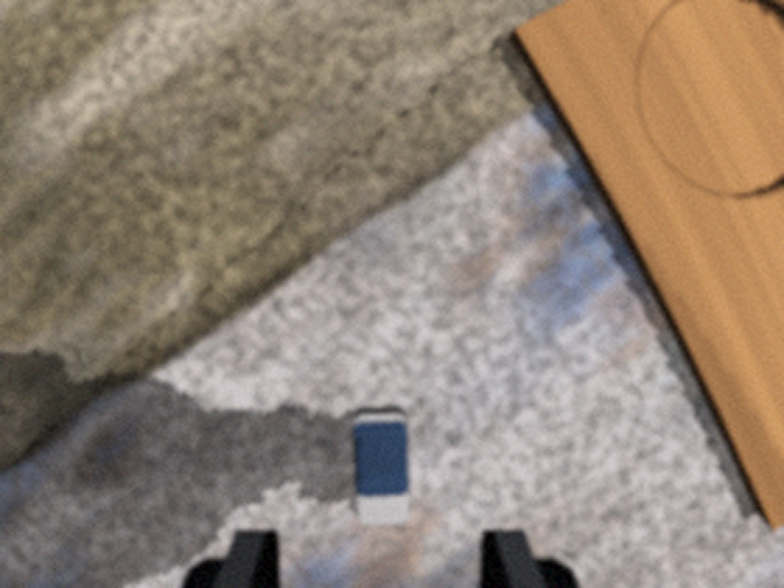

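The crop shows the blue-sleeved eraser at (382,467), lying along the tool's x axis between the fingertips. I'll grasp it.

Run:
```python
from h import *
a=plan((0.4517,-.1425,.045),50.2,4); plan((0.4517,-.1425,.0055),50.2,2,start=a)
```

```text
-> [ 0.452 -0.142  0.045] 50.2 n 4 row [-0.0151, 0.0007, 0.052] [1e-05, -1e-05, -5e-05]
-> [ 0.452 -0.142  0.006] 50.2 n 2 row [0.0, 0.0, 0.0395] [0.0, 0.0, 0.0]
```

>>> servo_tool(commands=[-0.0151,0.0007,0.052,0,0,0,-0.2,-0.0151,0.0007,0.052,0,0,0,-0.2,-0.0151,0.0007,0.052,0,0,0,-0.2,-0.0151,0.0007,0.052,0,0,0,-0.2,0,0,0.0395,0,0,0,-0.2,0,0,0.0395,0,0,0,-0.2,0,0,0,0,0,0,-0.2,0,0,0,0,0,0,-1,0,0,0,0,0,0,-1,0,0,0,0,0,0,-1,0,0,0,0,0,0,-1], force=25)

```text
t: 9.8
tcp_pos: [0.4518, -0.1438, 0.0067]
tool_rot: [0.906, 0.423, 0.001, 0.001]
force: [0.6, -0.4, -0.3]
finger_gap: 0.183
gripper_force: 27.0
```

Run:
```python
from h import *
st()
p,r=pose(); a=plan((p[0],p[1],.12),50.2,3); d=np.array([np.sin(np.radians(11.7)),np.cos(np.radians(11.7))]); c=np.array([.611,.150])-.060*d; print(c)
a=plan((*c,.12),78.3,8,start=a); plan((*c,.015),78.3,4,start=a)
```

```text
t 9.8 tcp [ 0.4518 -0.1438  0.0067] phi 50.02 gap 0.183 gf 26.983104944229126 F [ 0.6 -0.4 -0.3]
-> [ 0.452 -0.144  0.12 ] 50.2 n 3 row [0.0, 0.0001, -0.0755] [0.00013, -2e-05, -0.00016]
[0.59883276 0.09124663]
-> [0.599 0.091 0.12 ] 78.3 n 8 row [0.0698, 0.0055, 0.0] [0.0, 0.0, -0.00976]
-> [0.599 0.091 0.015] 78.3 n 4 row [0.0, 0.0, 0.0525] [0.0, 0.0, 0.0]
```

>>> servo_tool(commands=[0,0,-0.0755,0,0,0,-1,0,0,-0.0755,0,0,0,-1,0,0,-0.0755,0,0,0,-1,0.0698,0.0055,0,0,0,-0.0098,-1,0.0698,0.0055,0,0,0,-0.0098,-1,0.0698,0.0055,0,0,0,-0.0098,-1,0.0698,0.0055,0,0,0,-0.0098,-1,0.0698,0.0055,0,0,0,-0.0098,-1,0.0698,0.0055,0,0,0,-0.0098,-1,0.0698,0.0055,0,0,0,-0.0098,-1,0.0698,0.0055,0,0,0,-0.0098,-1,0,0,0,0,0,0,-1])

```text
t: 10.8
tcp_pos: [0.6009, 0.0969, 0.1203]
tool_rot: [0.774, 0.633, 0.003, 0.001]
force: [0.2, 0.5, 0.6]
finger_gap: 0.185
gripper_force: 27.0
```

Run:
```python
from h import *
st()
p=manip.snapshot("wrist"); save(p,"w5.png",scale=1.4)
cen(p,"case",.027); cen(p,"paint_tube",.013);cen(p,"eraser",.11)
```

```text
t 10.8 tcp [0.6009 0.0969 0.1203] phi 78.62 gap 0.185 gf 27.001124918460846 F [0.2 0.5 0.6]
case 0.89 uv [286. 129.] c [0.6121 0.1461] size [0.1128 0.2268] ang 78.9
paint_tube 0.73 uv [286.  82.] c [0.6204 0.1904] size [0.0251 0.0686] ang 78.5
eraser 0.56 uv [285. 264.] c [0.5996 0.0908] size [0.0194 0.046 ] ang 78.5
```

View pics/w5.png

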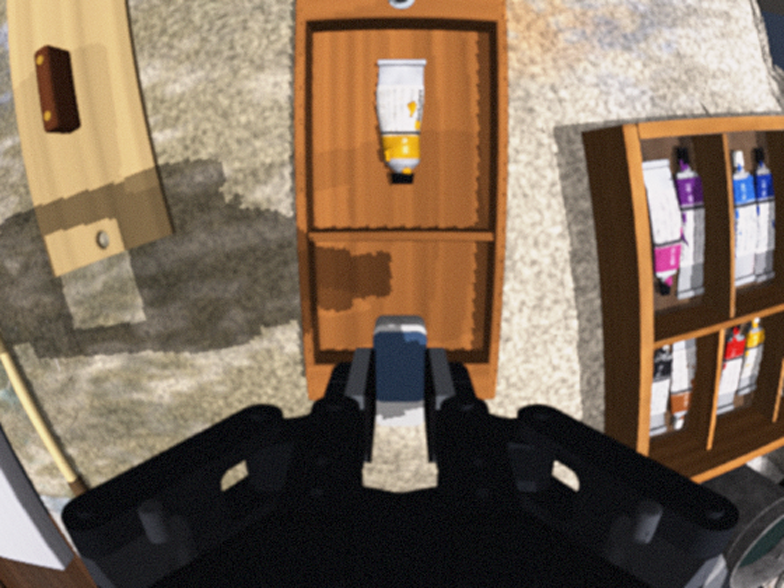

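The tube lies in the wide compartment at scaled (400,120). The eraser is held at (400,360) above the narrow compartment, so I'll lower it.

Run:
```python
from h import *
a=plan((.599,.0915,.013),78.4,5)
up=plan((.599,.0915,.14),78.4,4,start=a); plan((.411,.272,.14),92,9,start=up)
```

```text
-> [0.599 0.092 0.013] 78.4 n 5 row [0.0004, 0.0004, 0.0425] [-0.0, 1e-05, -0.00011]
-> [0.599 0.092 0.14 ] 78.4 n 4 row [0.0, 0.0, -0.0635] [0.0, 0.0, 0.0]
-> [0.411 0.272 0.14 ] 92 n 9 row [0.036, -0.0456, 0.0] [0.0, 0.0, -0.0042]
```

>>> servo_tool(commands=[0.0004,0.0004,0.0425,0,0,0,-1,0.0004,0.0004,0.0425,0,0,0,-1,0.0004,0.0004,0.0425,0,0,0,-1,0.0004,0.0004,0.0425,0,0,0,-1,0.0004,0.0004,0.0425,0,0,0,-1,0,0,0,0,0,0,-1,0,0,0,0,0,0,-1,0,0,0,0,0,0,-0.2,0,0,0,0,0,0,-0.2,0,0,0,0,0,0,-0.2])

```text
t: 11.83
tcp_pos: [0.6002, 0.0916, 0.0139]
tool_rot: [0.776, 0.631, 0.001, 0.001]
force: [-0.7, -0.3, -0.1]
finger_gap: 0.399
gripper_force: 0.0
```

>>> servo_tool(commands=[0,0,-0.0635,0,0,0,-0.2,0,0,-0.0635,0,0,0,-0.2,0,0,-0.0635,0,0,0,-0.2,0,0,-0.0635,0,0,0,-0.2,0.036,-0.0456,0,0,0,-0.0042,-0.2,0.036,-0.0456,0,0,0,-0.0042,-0.2,0.036,-0.0456,0,0,0,-0.0042,-0.2,0.036,-0.0456,0,0,0,-0.0042,-0.2,0.036,-0.0456,0,0,0,-0.0042,-0.2,0.036,-0.0456,0,0,0,-0.0042,-0.2,0.036,-0.0456,0,0,0,-0.0042,-0.2,0.036,-0.0456,0,0,0,-0.0042,-0.2])

```text
t: 12.83
tcp_pos: [0.4341, 0.2562, 0.1405]
tool_rot: [0.705, 0.709, 0.001, 0.0]
force: [0.2, 1.6, -0.3]
finger_gap: 0.398
gripper_force: 0.0
```

>>> servo_tool(commands=[0.036,-0.0456,0,0,0,-0.0042,-0.2,0,0,0,0,0,0,-0.2,0,0,0,0,0,0,-0.2])

```text
t: 13.08
tcp_pos: [0.4109, 0.274, 0.1404]
tool_rot: [0.695, 0.719, 0.0, 0.0]
force: [-0.1, 0.4, 0.0]
finger_gap: 0.4
gripper_force: 0.0
```

Run:
```python
from h import *
st()
p=manip.snapshot("wrist"); save(p,"w6.png",scale=1.4)
cen(p,"cover",.006); cen(p,"case",.027);cen(p,"eraser",.01)
hsv=cv2.cvtColor(p["img"],cv2.COLOR_RGB2HSV)
b=manip.snapshot("scene")
cen(b,"cover",.006,False)
```

```text
t 13.08 tcp [0.4109 0.274  0.1404] phi 91.99 gap 0.4 gf 0.0 F [-0.1  0.4  0. ]
cover 0.63 uv [285. 174.] c [0.4106 0.2759] size [0.1126 0.2387] ang 92.2
case 0.55 uv [480. 269.] c [0.6156 0.2033] size [0.1297 0.1401] ang 78.6
cover 0.98 uv [187. 200.] c [0.408  0.2749] size [0.1203 0.2466] ang 92.8
```

View pics/w6.png

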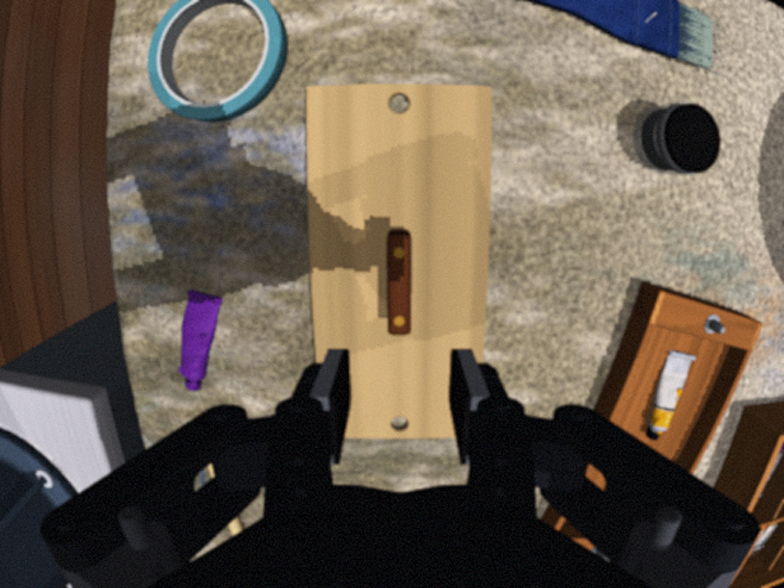

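The picture shows the cover's holes at scaled (399,102) and (399,423), and the bar grip running from (399,230) to (399,333). Nothing lies on the plate.

Run:
```python
from h import *
p=manip.snapshot("wrist")
g=cv2.cvtColor(p["img"],cv2.COLOR_RGB2GRAY)
H=[]
for u,v in ((285,73),(285.5,302)):
    X=atz(p,(u,v),.006,True); H.append(X); 
H=np.array(H); d=H[0]-H[1]; print("holes",np.round(H,4),"mid",np.round(H.mean(0),4),"len",np.linalg.norm(d),"ang",np.degrees(np.arctan2(d[1],d[0])))
a=[atz(p,(285,164),.033,True),atz(p,(285,238),.033,True)]; print("bar",np.round(a,4),np.mean(a,0))
c=H.mean(0)
a=plan((c[0],c[1],.045),92,4); plan((c[0],c[1],.010),92,2,start=a)
```

```text
holes [[0.4099 0.3818 0.006 ]
 [0.4167 0.1681 0.006 ]] mid [0.4133 0.275  0.006 ] len 0.2137193908658728 ang 91.83987975907158
bar [[0.4121 0.3072 0.033 ]
 [0.4139 0.2464 0.033 ]] [0.41301497 0.27680136 0.033     ]
-> [0.413 0.275 0.045] 92 n 4 row [0.0011, 0.0001, 0.0473] [2e-05, -0.0, -0.00019]
-> [0.413 0.275 0.01 ] 92 n 2 row [0.0, 0.0, 0.035] [0.0, 0.0, 0.0]
```

>>> servo_tool(commands=[0.0011,0.0001,0.0473,0,0,0,-0.2,0.0011,0.0001,0.0473,0,0,0,-0.2,0.0011,0.0001,0.0473,0,0,0,-0.2,0.0011,0.0001,0.0473,0,0,0,-0.2,0,0,0.035,0,0,0,-0.2,0,0,0.035,0,0,0,-0.2,0,0,0,0,0,0,-0.2,0,0,0,0,0,0,-1,0,0,0,0,0,0,-1,0,0,0,0,0,0,-1,0,0,0,0,0,0,-1,0,0,0,0,0,0,-1], force=60)

```text
t: 14.43
tcp_pos: [0.4128, 0.2755, 0.0107]
tool_rot: [0.696, 0.718, 0.001, 0.0]
force: [-0.5, -1.1, -3.1]
finger_gap: 0.151
gripper_force: 60.7
```

Run:
```python
from h import *
st()
p,r=pose(); a=plan((p[0],p[1],.11),92,4); a=plan((.52,.20,.13),78.4,6,start=a)
```

```text
t 14.43 tcp [0.4128 0.2755 0.0107] phi 91.81 gap 0.151 gf 60.694230794906616 F [-0.5 -1.1 -3.1]
-> [0.413 0.276 0.11 ] 92 n 4 row [0.0, 0.0, -0.0496] [6e-05, -2e-05, -0.00013]
-> [0.52 0.2  0.13] 78.4 n 6 row [-0.0229, 0.0374, -0.0067] [0.0, 0.0, 0.0063]
```

Run:
```python
from h import *
p,r=pose(); a=plan((p[0],p[1],.11),91.9,4); a=plan((.442,.11,.15),78.4,6,start=a)
```

```text
-> [0.413 0.276 0.11 ] 91.9 n 4 row [0.0, 0.0, -0.0496] [6e-05, -2e-05, -6e-05]
-> [0.442 0.11  0.15 ] 78.4 n 6 row [-0.0546, 0.0133, -0.0133] [0.0, 0.0, 0.00625]
```

>>> servo_tool(commands=[0,0,-0.03,0,0,0,-1,0,0,-0.055,0,0,0,-1,0,0,-0.06,0,0,0,-1,0,0,-0.0535,0,0,0,-1,-0.0546,0.0133,-0.0133,0,0,0.0062,-1,-0.0546,0.0133,-0.0133,0,0,0.0062,-1,-0.0546,0.0133,-0.0133,0,0,0.0062,-1,-0.0546,0.0133,-0.0133,0,0,0.0062,-1,-0.0546,0.0133,-0.0133,0,0,0.0062,-1,-0.0546,0.0133,-0.0133,0,0,0.0062,-1,0,0,0,0,0,0,-1,0,0,0,0,0,0,-1])

```text
t: 15.43
tcp_pos: [0.4417, 0.1085, 0.1498]
tool_rot: [0.776, 0.631, 0.001, 0.0]
force: [-0.1, 0.2, -1.8]
finger_gap: 0.15
gripper_force: 60.7
```

Run:
```python
from h import *
st()
p=manip.snapshot("wrist"); save(p,"w7.png",scale=1.4)
np.savez("w7",img=p["img"],mtx=p["mtx"],world_to_cam=p["world_to_cam"])
cen(p,"case",.027); 
d=np.array([.203,.979]);
for s in (1,-1):
    print(np.round(proj(p,(*(np.array([.611,.15])+.107*s*d),.041),True)*1.4))
st()
```

```text
t 15.43 tcp [0.4417 0.1085 0.1498] phi 78.25 gap 0.15 gf 60.72877764701843 F [-0.1  0.2 -1.8]
case 0.97 uv [454. 123.] c [0.6097 0.1514] size [0.1211 0.2383] ang 79.1
[652.   7.]
[639. 336.]
t 15.53 tcp [0.4409 0.11   0.1492] phi 78.43 gap 0.148 gf 60.7282555103302 F [-0.3 -0.  -2.6]
```

View pics/w7.png

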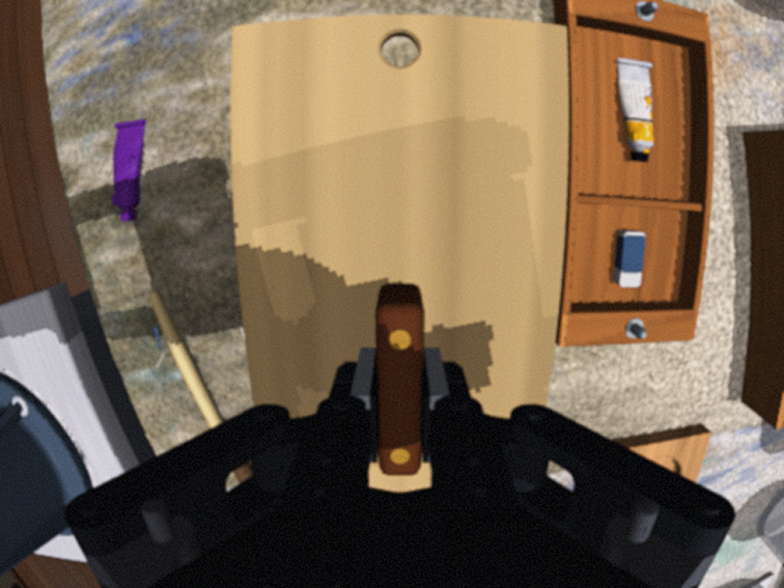

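The wrist view shows both items in their compartments: the tube at scaled (635,105) and the eraser at (630,257). The pins are near (648,8) and (637,328), and the held cover's far hole is at (400,49). One composite crop should give the precise pixels.

Run:
```python
from h import *
f=np.load("w7.npz"); p={k:f[k] for k in f}
def crop(x,y,s=40,k=9): return cv2.resize(p["img"][y:y+s,x:x+s,::-1],None,fx=k,fy=k,interpolation=cv2.INTER_CUBIC)
def cr(x,y): 
    c=crop(x,y,40,6.5).copy()
    for i in range(0,40,10): cv2.putText(c,str(x+i),(int(i*6.5),10),0,.4,(0,255,0),1);cv2.putText(c,str(y+i),(0,int(i*6.5)+12),0,.4,(0,0,255),1);cv2.line(c,(int((i+.5)*6.5),12),(int((i+.5)*6.5),20),(0,255,0),1);cv2.line(c,(25,int((i+.5)*6.5)),(32,int((i+.5)*6.5)),(0,0,255),1)
    return c
cv2.imwrite("pics/w7c.png",np.hstack([cr(442,0),cr(435,215),cr(265,15)]))
```

```text
(no output)
```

View pics/w7c.png

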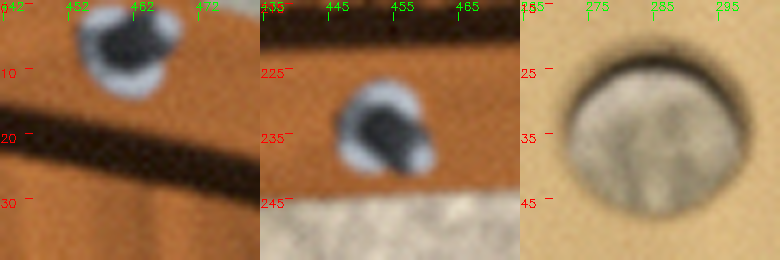

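The crop gives the far pin's base ring at native (461,7) with its tip at (468,3), the near pin's base at (453,234) with its tip at (459.4,238.8), and the cover's far hole at (286,34).

Run:
```python
from h import *
f=np.load("w7.npz"); p={k:f[k] for k in f}
for n,(u1,z1),(u2,z2) in (("base",((461,7.2),.027),((452.8,233.9),.027)),("tip",((468,3.3),.041),((459.4,238.8),.041))):
    A,B=atz(p,u1,z1,True),atz(p,u2,z2,True);d=A-B
    print(n,np.round([A,B],4).tolist(),"mid",np.round((A+B)/2,4)[:2],"len",round(np.linalg.norm(d),4),"ang",np.degrees(np.arctan2(d[1],d[0])))
t=np.array([.4413,.1093,.1495])
H=atz(p,(285.9,34.3),t[2]-.0107+.006,True); d=H-t
print("hole",H,"rel",np.linalg.norm(d[:2]),"ang",np.degrees(np.arctan2(d[1],d[0])))
b=manip.snapshot("top")
g=b["img"]; save(b,"x.png",(175,130,110,40),7)
h=cv2.cvtColor(g,cv2.COLOR_RGB2HSV)
for (x,y) in ((185,141),(268,156)):
    w=h[y-6:y+7,x-6:x+7,1].astype(float); m=np.clip(90-w,0,None); yy,xx=np.mgrid[-6:7,-6:7]; u=(x+(m*xx).sum()/m.sum(),y+(m*yy).sum()/m.sum()); print(u,atz(b,u,.034))
a=manip.snapshot("scene")
cen(a,"case",.027,False);cen(b,"case",.027,False)
```

```text
base [[0.6361, 0.2567, 0.027], [0.593, 0.0456, 0.027]] mid [0.6146 0.1511] len 0.2154 ang 78.4668737644446
tip [[0.6355, 0.2563, 0.041], [0.5929, 0.0458, 0.041]] mid [0.6142 0.151 ] len 0.2148 ang 78.54961709437842
hole [0.46406192 0.21459687 0.1448    ] rel 0.1077289944643471 ang 77.80211525302798
(np.float64(183.12649253731342), np.float64(139.66828358208954)) [0.63297742 0.25735346 0.034     ]
(np.float64(269.65729166666665), np.float64(156.80659722222222)) [0.58906186 0.03965326 0.034     ]
case 0.65 uv [278. 186.] c [0.6006 0.1374] size [0.1332 0.2619] ang 77.0
case 0.61 uv [226. 149.] c [0.61   0.1509] size [0.1161 0.2417] ang 78.7
```

Run:
```python
from h import *
a=plan((.6125,.1505,.13),78.5,6); a=plan((.6125,.1505,.068),78.5,4,start=a)
```

```text
-> [0.612 0.15  0.13 ] 78.5 n 6 row [0.0244, 0.0534, 0.0063] [-2e-05, 0.0, 2e-05]
-> [0.612 0.15  0.068] 78.5 n 4 row [0.0, 0.0, 0.031] [0.0, 0.0, 0.0]
```

>>> servo_tool(commands=[0.0244,0.0534,0.0063,0,0,0,-1,0.0244,0.0534,0.0063,0,0,0,-1,0.0244,0.0534,0.0063,0,0,0,-1,0.0244,0.0534,0.0063,0,0,0,-1,0.0244,0.0534,0.0063,0,0,0,-1,0.0244,0.0534,0.0063,0,0,0,-1,0,0,0.031,0,0,0,-1,0,0,0.031,0,0,0,-1,0,0,0.031,0,0,0,-1,0,0,0.031,0,0,0,-1,0,0,0,0,0,0,-1,0,0,0,0,0,0,-1])

```text
t: 16.73
tcp_pos: [0.6116, 0.15, 0.0669]
tool_rot: [0.774, 0.633, -0.001, -0.001]
force: [1.0, 0.7, -1.3]
finger_gap: 0.149
gripper_force: 60.7
```

Run:
```python
from h import *
st()
p=manip.snapshot("wrist"); np.savez("w8",img=p["img"],mtx=p["mtx"],world_to_cam=p["world_to_cam"]); st()
t,_=pose()
d=np.array([np.cos(np.radians(78.5)),np.sin(np.radians(78.5))])
print("hole pred",proj(p,(*(t[:2]+.107*d),t[2]-.0047),True),"near",proj(p,(*(t[:2]-.107*d),t[2]-.0047),True))
x,y=262,10
c=cv2.resize(p["img"][y:y+50,x:x+50,::-1],None,fx=11,fy=11,interpolation=cv2.INTER_CUBIC)
for i in range(0,50,10): cv2.putText(c,str(x+i),(int((i+.5)*11),10),0,.4,(0,255,0),1);cv2.putText(c,str(y+i),(0,int((i+.5)*11)+4),0,.4,(0,0,255),1)
cv2.imwrite("pics/w8c.png",c)
```

```text
t 16.73 tcp [0.6116 0.15   0.0669] phi 78.5 gap 0.149 gf 60.694109201431274 F [ 1.   0.7 -1.3]
t 16.78 tcp [0.6127 0.1499 0.068 ] phi 78.49 gap 0.149 gf 60.694477558135986 F [ 0.6 -0.4 -3.1]
hole pred [287.65595325  36.00269193] near [286.91678525 404.11116138]
```

View pics/w8c.png

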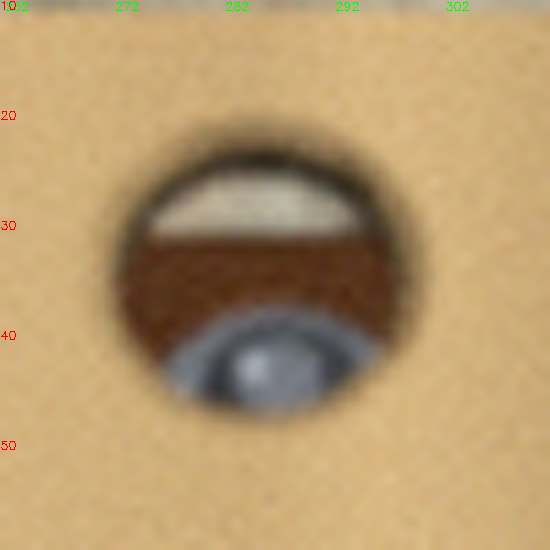

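Run:
```python
from h import *
f=np.load("w8.npz"); p={k:f[k] for k in f}
H=atz(p,(285.5,34.5),.0633,True); P=atz(p,(286.8,43.3),.041,True)
r=down(78.5); print(H,P,"tool-frame pin-hole",r.inv().apply(P-H)*1000)
```

```text
[0.63326214 0.25568759 0.0633    ] [0.63410196 0.25672775 0.041     ] tool-frame pin-hole [ 1.18671622  0.61558978 22.3       ]
```

>>> servo_tool(commands=[0.0024,0.0012,0,0,0,0,-1,0,0,0.01,0,0,0,-1,0,0,0.01,0,0,0,-1,0,0,0.01,0,0,0,-1,0,0,0.008,0,0,0,-1,0,0,0.006,0,0,0,-1,0,0,0.004,0,0,0,-1,0,0,0,0,0,0,-1])

```text
t: 17.45
tcp_pos: [0.6134, 0.1502, 0.0435]
tool_rot: [0.775, 0.632, -0.0, -0.0]
force: [-1.0, 0.2, -1.6]
finger_gap: 0.15
gripper_force: 60.8
```

Run:
```python
from h import *
st()
```

```text
t 17.45 tcp [0.6134 0.1502 0.0435] phi 78.42 gap 0.15 gf 60.76916456222534 F [-1.   0.2 -1.6]
```

No contact force, so both pins are in. I'll lower it the remaining 6 mm onto the rim.

>>> servo_tool(commands=[0,0,0.004,0,0,0,-1,0,0,0.004,0,0,0,-1,0,0,0.003,0,0,0,-1,0,0,0,0,0,0,-1])

```text
t: 17.78
tcp_pos: [0.6136, 0.1503, 0.0384]
tool_rot: [0.775, 0.632, -0.0, -0.0]
force: [1.1, -0.5, -1.8]
finger_gap: 0.15
gripper_force: 60.8
```

>>> servo_tool(commands=[0,0,0.0015,0,0,0,-1,0,0,0.0015,0,0,0,-1,0,0,0,0,0,0,-1])

```text
t: 18.03
tcp_pos: [0.6139, 0.1503, 0.0374]
tool_rot: [0.775, 0.632, 0.0, 0.0]
force: [0.1, 0.2, -1.7]
finger_gap: 0.147
gripper_force: 60.8
```

>>> servo_tool(commands=[0,0,0.002,0,0,0,-1,0,0,0,0,0,0,-1,0,0,0,0,0,0,-0.4,0,0,0,0,0,0,-0.4,0,0,0,0,0,0,-0.3,0,0,-0.03,0,0,0,-0.3,0,0,-0.06,0,0,0,-0.3,0,0,-0.07,0,0,0,-0.3,0,0,-0.07,0,0,0,0,0,0,0,0,0,0,1])

```text
t: 18.87
tcp_pos: [0.6188, 0.1508, 0.1586]
tool_rot: [0.775, 0.632, 0.006, 0.004]
force: [0.7, -0.2, 0.3]
finger_gap: 0.621
gripper_force: 0.0
```

Run:
```python
from h import *
st()
p=manip.snapshot("wrist"); save(p,"w9.png",scale=1.4)
cen(p,"cover",.033)
for s in (1,-1):
    d=s*.107*np.array([.199,.98]); print(np.round(1.4*proj(p,(.6138+d[0],.151+d[1],.041),True)))
# pot route: pot ~(.4525,-.262)
a=plan((.47,-.225,.14),78.5,11)
```

```text
t 18.87 tcp [0.6188 0.1508 0.1586] phi 78.44 gap 0.621 gf 0.0 F [ 0.7 -0.2  0.3]
cover 0.6 uv [279. 185.] c [0.614  0.1508] size [0.1143 0.2399] ang 78.7
[387. 104.]
[390. 440.]
-> [ 0.47  -0.225  0.14 ] 78.5 n 11 row [-0.0722, -0.0122, 0.0023] [7e-05, -2e-05, -2e-05]
```

View pics/w9.png

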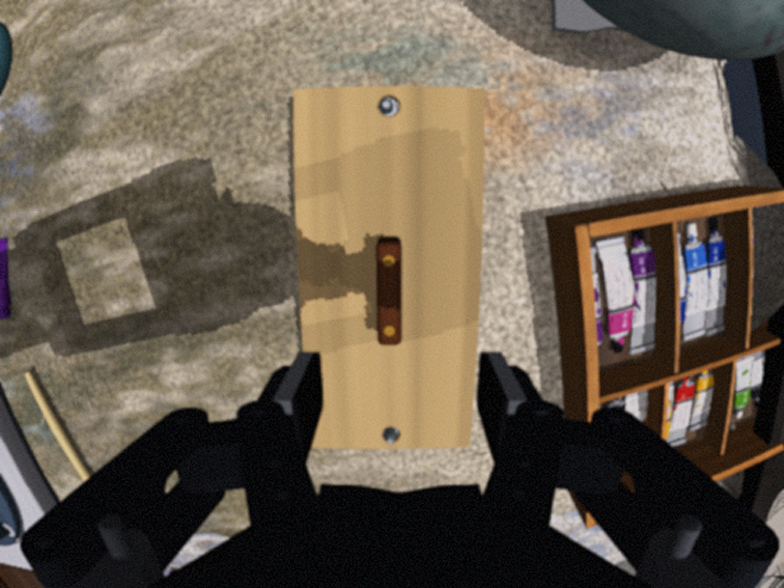

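The plate lies with pins showing through both holes, at scaled (389,105) and (391,434). The cover is seated. The ink pot is next.

>>> servo_tool(commands=[-0.0722,-0.0122,0.0023,0,0,0,1,-0.0722,-0.0122,0.0023,0,0,0,1,-0.0722,-0.0122,0.0023,0,0,0,1,-0.0722,-0.0122,0.0023,0,0,0,1,-0.0722,-0.0122,0.0023,0,0,0,1,-0.0722,-0.0122,0.0023,0,0,0,1,-0.0722,-0.0122,0.0023,0,0,0,1,-0.0722,-0.0122,0.0023,0,0,0,1,-0.0722,-0.0122,0.0023,0,0,0,1,-0.0722,-0.0122,0.0023,0,0,0,1,-0.0722,-0.0122,0.0023,0,0,0,1,0,0,0,0,0,0,1])

```text
t: 19.97
tcp_pos: [0.4664, -0.2308, 0.1371]
tool_rot: [0.777, 0.63, -0.001, 0.0]
force: [0.3, 0.7, 0.2]
finger_gap: 1.001
gripper_force: 0.0
```

```bash
cat >> h.py <<'E'
from scipy.optimize import least_squares
def cylbox(p,x,y,z0,r,h,fish):
    a=np.linspace(0,2*np.pi,48,endpoint=False)
    P=np.array([proj(p,(x+r*np.cos(t),y+r*np.sin(t),z),fish) for z in (z0,z0+h) for t in a])
    return np.r_[P.min(0),P.max(0)]
def fitcyl(views,r,h,g):
    """views: (pic,box,fish); fits x,y,(top height if 2 views)"""
    two=len(views)>1
    def res(v): return np.concatenate([cylbox(p,v[0],v[1],0,r,v[2] if two else h,f)-np.r_[b[0],b[1],b[0]+b[2],b[1]+b[3]] for p,b,f in views])
    s=least_squares(res,[*g,h][:3 if two else 2],x_scale=.01,loss="soft_l1"); return s.x,np.round(res(s.x),1)
def sil(p,q,g,z,fish):
    best=None
    for d in manip.silhouettes(p,q):
        X=atz(p,np.argwhere(d["pixels"]).mean(0)[::-1],z,fish)
        if np.hypot(*(X[:2]-g))<.04: return d["box"]
E
python3 - <<'E'
from h import *
st()
p=manip.snapshot("wrist"); save(p,"w10.png",scale=1.4)
b=manip.snapshot("scene")
for q,r,h,g in (("ink_pot",.026,.040,(.4525,-.262)),("slim_jar",.018,.048,(.566,-.374))):
    A,B=sil(p,q,g,h/2,True),sil(b,q,g,h/2,False); print(q,A,B)
    if A is not None: print(fitcyl([(p,A,True)],r,h,g))
    if A is not None and B is not None: print(fitcyl([(p,A,True),(b,B,False)],r,h,g))
cen(p,"board",.016)
E
```

```text
t 19.97 tcp [ 0.4664 -0.2308  0.1371] phi 78.08 gap 1.001 gf 0.0 F [0.3 0.7 0.2]
ink_pot None [344.9, 258.9, 27.0, 22.4]
slim_jar None [412.9, 246.0, 20.3, 24.9]
board 0.89 uv [427. 101.] c [ 0.6101 -0.1635] size [0.1159 0.1914] ang 80.9
```

View pics/w10.png

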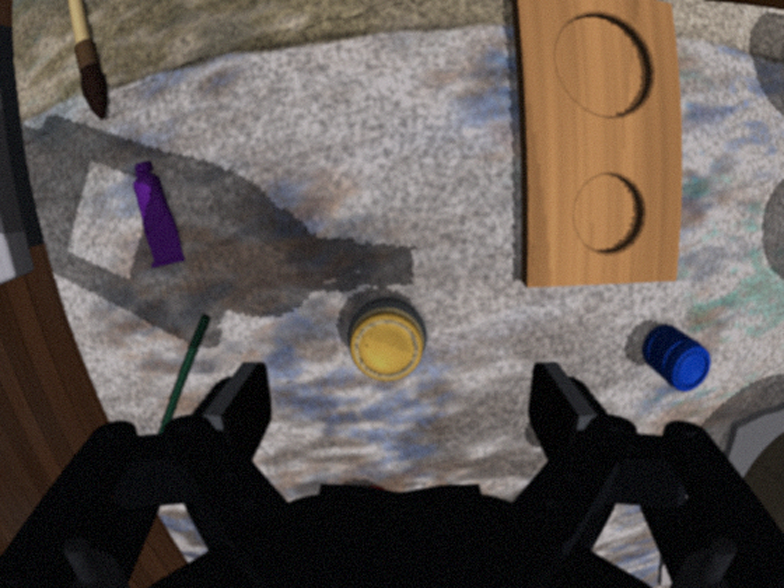

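The pot's lid is centred at scaled (387,345), with the blue look-alike at (677,357). The board's wide-well rim is centred near (603,65) and the narrow one near (608,213). The network missed the pot here, so I'll use my pixel readings with the scene view's box.

Run:
```python
from h import *
p=manip.snapshot("wrist"); b=manip.snapshot("scene")
A=[249.3,217,54.3,55]; B=[344.9,258.9,27.0,22.4]
print(fitcyl([(p,A,True)],.026,.04,(.4525,-.262)))
print(fitcyl([(p,A,True),(b,B,False)],.026,.04,(.4525,-.262)))
print("lid",atz(p,(276.5,246.5),.04,True),"tri",tri([ray(p,(276.5,246.5),True),ray(b,(358.5,265.5))]))
def well(cx,cy):
    return atz(p,(cx/1.4,cy/1.4),.016,True)
W,N=well(603,65),well(608,213); d=W-N
print("wells",W,N,np.linalg.norm(d),np.degrees(np.arctan2(d[1],d[0])))
c=np.array([.6101,-.1635]);u=np.array([np.cos(np.radians(80.8)),np.sin(np.radians(80.8))]);print("from board",c+.045*u,c-.05*u)
print(proj(p,(.4525,-.262,.04),True)*1.4)
```

```text
(array([ 0.4524008 , -0.26312473]), array([-5.5, -1.9,  3.9, 15.4]))
(array([ 0.4528314 , -0.26391385,  0.01026866]), array([-0.9, -1.2,  2.4,  0.5,  2.3,  4. , -1.3,  1.1]))
lid [ 0.45553074 -0.25197065  0.04      ] tri [ 0.45404333 -0.25895536  0.0234755 ]
wells [ 0.61906941 -0.11159688  0.016     ] [ 0.60564471 -0.20449113  0.016     ] 0.09385928016520735 81.77677886373671
from board [ 0.61729465 -0.11907887] [ 0.60210594 -0.21285681]
[385.58361621 361.70575712]
```

The arm was still settling between those two pictures. I'll redo the measurement on a settled frame, segmenting by colour.

```bash
cat >> h.py <<'E'
def gold(p,g,r,h,fish=True):
    """gold lid blob nearest to the expected spot: centre, top plane position"""
    hsv=cv2.cvtColor(p["img"],cv2.COLOR_RGB2HSV)
    m=((hsv[:,:,0]>17)&(hsv[:,:,0]<34)&(hsv[:,:,1]>105)&(hsv[:,:,2]>110)).astype(np.uint8)
    m=cv2.morphologyEx(m,cv2.MORPH_CLOSE,np.ones((7,7)))
    u=proj(p,(*g,h),fish); best=None
    for c in cv2.findContours(m,cv2.RETR_EXTERNAL,cv2.CHAIN_APPROX_NONE)[0]:
        if len(c)<15: continue
        (x,y),ax,_=cv2.fitEllipse(cv2.convexHull(c)) if len(cv2.convexHull(c))>5 else ((c.mean((0,1))),(0,0),0)
        if best is None or np.hypot(x-u[0],y-u[1])<best[0]: best=(np.hypot(x-u[0],y-u[1]),(x,y),ax)
    X=atz(p,best[1],h,fish); print("lid uv",np.round(best[1],1),"axes",np.round(best[2],1),"top",np.round(X,4)); return best[1],X
E
python3 - <<'E'
from h import *
st()
p=manip.snapshot("wrist"); b=manip.snapshot("scene")
u,X=gold(p,(.4525,-.262),.026,.04); v,Y=gold(b,(.4525,-.262),.026,.04,False)
print("tri",np.round(tri([ray(p,u,True),ray(b,v)]),4))
cen(p,"board",.016)
st()
E
```

```text
t 20.42 tcp [ 0.4687 -0.224   0.1385] phi 78.55 gap 1.002 gf 0.0 F [ 0.1  0.5 -0. ]
lid uv [274.4 255.3] axes [45.5 50.4] top [ 0.4524 -0.2597  0.04  ]
lid uv [359.2 263.4] axes [12.9 18.6] top [ 0.4451 -0.2638  0.04  ]
tri [ 0.4515 -0.2618  0.034 ]
board 0.67 uv [425. 106.] c [ 0.6103 -0.163 ] size [0.1163 0.1919] ang 80.6
t 20.57 tcp [ 0.4687 -0.2246  0.1386] phi 78.5 gap 1.0 gf 0.0 F [0.4 0.3 0. ]
```

Run:
```python
from h import *
a=plan((.452,-.2615,.07),80.7,4); a=plan((.452,-.2615,.013),80.7,3,start=a)
up=plan((.452,-.2615,.09),80.7,3,start=a); c=np.array([.6103,-.1633]);t=np.radians(80.7);u=np.array([np.cos(t),np.sin(t)]);w=c+.045*u;print(w,c-.05*u)
plan((*w,.09),80.7,6,start=up)
```

```text
-> [ 0.452 -0.262  0.07 ] 80.7 n 4 row [-0.0197, -0.0048, 0.0343] [0.0, 0.0, -0.00153]
-> [ 0.452 -0.262  0.013] 80.7 n 3 row [0.0, 0.0, 0.038] [0.0, 0.0, 0.0]
-> [ 0.452 -0.262  0.09 ] 80.7 n 3 row [0.0, 0.0, -0.0513] [0.0, 0.0, 0.0]
[ 0.61757217 -0.11889149] [ 0.60221981 -0.21264279]
-> [ 0.618 -0.119  0.09 ] 80.7 n 6 row [0.0558, 0.0468, 0.0] [0.0, 0.0, 0.0]
```

>>> servo_tool(commands=[-0.0197,-0.0048,0.0343,0,0,-0.0015,1,-0.0197,-0.0048,0.0343,0,0,-0.0015,1,-0.0197,-0.0048,0.0343,0,0,-0.0015,1,-0.0197,-0.0048,0.0343,0,0,-0.0015,1,0,0,0.038,0,0,0,1,0,0,0.038,0,0,0,1,0,0,0.038,0,0,0,1,0,0,0,0,0,0,1,0,0,0,0,0,0,-1,0,0,0,0,0,0,-1,0,0,0,0,0,0,-1,0,0,0,0,0,0,-1], force=40)

```text
t: 21.57
tcp_pos: [0.4522, -0.2626, 0.0148]
tool_rot: [0.763, 0.647, 0.0, 0.001]
force: [-0.6, 0.4, 4.7]
finger_gap: 0.561
gripper_force: 40.3
```

>>> servo_tool(commands=[0,0,-0.0513,0,0,0,-1,0,0,-0.0513,0,0,0,-1,0,0,-0.0513,0,0,0,-1,0.0558,0.0468,0,0,0,0,-1,0.0558,0.0468,0,0,0,0,-1,0.0558,0.0468,0,0,0,0,-1,0.0558,0.0468,0,0,0,0,-1,0.0558,0.0468,0,0,0,0,-1,0.0558,0.0468,0,0,0,0,-1,0,0,0,0,0,0,-1,0,0,0,0,0,0,-1,0,0,0,0,0,0,-1])

```text
t: 22.57
tcp_pos: [0.6167, -0.1197, 0.0903]
tool_rot: [0.762, 0.647, -0.0, -0.0]
force: [-0.1, 0.7, -2.1]
finger_gap: 0.561
gripper_force: 41.6
```

Run:
```python
from h import *
st()
p=manip.snapshot("wrist"); st(); t,_=pose()
u,X=gold(p,(t[0],t[1]),.026,t[2]-.0135+.04)
cen(p,"ink_pot",t[2]+.007)
cen(p,"board",.016)
# well rim: edges near expected circle centre, search by arc darkness
save(p,"w11.png",scale=1.4)
```

```text
t 22.57 tcp [ 0.6167 -0.1197  0.0903] phi 80.65 gap 0.561 gf 41.589604653418064 F [-0.1  0.7 -2.1]
t 22.62 tcp [ 0.6163 -0.1203  0.0902] phi 80.57 gap 0.562 gf 41.5901399217546 F [-0.2 -0.6 -0.4]
lid uv [285.8 279.7] axes [79. 95.] top [ 0.6179 -0.1143  0.1167]
ink_pot 0.67 uv [285. 267.] c [ 0.6167 -0.1203] size [0.0503 0.0597] ang 74.5
board 0.82 uv [289. 220.] c [ 0.6207 -0.1099] size [0.0833 0.111 ] ang 170.6
board 0.67 uv [214.  11.] c [0.5879 0.0352] size [0.0105 0.1163] ang 168.7
```

>>> servo_tool(commands=[0,0.0024,0.04,0,0,0,-1,0,0,0.04,0,0,0,-1,0,0,0.03,0,0,0,-1,0,0,0.016,0,0,0,-1,0,0,0.006,0,0,0,-1,0,0,0,0,0,0,-1,0,0,0,0,0,0,-1])

```text
t: 23.3
tcp_pos: [0.619, -0.1208, 0.0246]
tool_rot: [0.763, 0.646, 0.0, 0.0]
force: [0.3, -0.4, -0.7]
finger_gap: 0.558
gripper_force: 41.6
```

The pot is below the board's top without contact, so it is in the well. I'll lower it, release and lift.

>>> servo_tool(commands=[0,0,0.004,0,0,0,-1,0,0,0.003,0,0,0,-1,0,0,0,0,0,0,-1,0,0,0,0,0,0,0.6,0,0,0,0,0,0,0.8,0,0,0,0,0,0,1,0,0,-0.05,0,0,0,1,0,0,-0.07,0,0,0,1,0,0,-0.07,0,0,0,1,0,0,-0.04,0,0,0,1,0,0,0,0,0,0,1,0,0,0,0,0,0,1])

```text
t: 24.3
tcp_pos: [0.6196, -0.1204, 0.1372]
tool_rot: [0.763, 0.647, 0.001, 0.002]
force: [-0.6, -0.5, -0.4]
finger_gap: 1.0
gripper_force: 0.0
```

Run:
```python
from h import *
st()
p=manip.snapshot("wrist")
u,X=gold(p,(.618,-.119),.026,.046)
cen(p,"board",.016); cen(p,"ink_pot",.026)
cv2.imwrite("pics/w12.png",p["img"][:,:,::-1])
# slim jar at ~(.565,-.373); approach with wide clearance from blue (.645,-.319)
plan((.553,-.335,.15),80.7,8)
```

```text
t 24.3 tcp [ 0.6196 -0.1204  0.1372] phi 80.59 gap 1.0 gf 0.0 F [-0.6 -0.5 -0.4]
lid uv [285.7 223.9] axes [21.2 48.8] top [ 0.6188 -0.1295  0.046 ]
board 0.88 uv [284. 241.] c [ 0.6119 -0.1638] size [0.111 0.192] ang 80.8
ink_pot 0.63 uv [284. 204.] c [ 0.6196 -0.1195] size [0.0528 0.053 ] ang 131.9
ink_pot 0.3 uv [215.  12.] c [0.5905 0.0459] size [0.0263 0.1159] ang 165.3
-> [ 0.553 -0.335  0.15 ] 80.7 n 8 row [-0.0557, -0.0071, -0.004] [-6e-05, -1e-05, -4e-05]
```

The pot's silhouette is round, 53 mm across, and centred on the wide well. The slim gold jar is next.

>>> servo_tool(commands=[-0.0557,-0.0071,-0.004,0,0,0,1,-0.0557,-0.0071,-0.004,0,0,0,1,-0.0557,-0.0071,-0.004,0,0,0,1,-0.0557,-0.0071,-0.004,0,0,0,1,-0.0557,-0.0071,-0.004,0,0,0,1,-0.0557,-0.0071,-0.004,0,0,0,1,-0.0557,-0.0071,-0.004,0,0,0,1,-0.0557,-0.0071,-0.004,0,0,0,1,0,0,0,0,0,0,1,0,0,0,0,0,0,1,0,0,0,0,0,0,1])

```text
t: 25.37
tcp_pos: [0.5534, -0.3344, 0.1497]
tool_rot: [0.763, 0.646, -0.0, -0.002]
force: [0.5, -0.5, -0.5]
finger_gap: 1.0
gripper_force: 0.0
```

Run:
```python
from h import *
st()
p=manip.snapshot("wrist"); b=manip.snapshot("scene"); g=(.565,-.373)
u,X=gold(p,g,.018,.048); v,Y=gold(b,g,.018,.048,False); print("tri",np.round(tri([ray(p,u,True),ray(b,v)]),4))
A,B=sil(p,"slim_jar",g,.024,True),sil(b,"slim_jar",g,.024,False); print(A,B)
if A is not None: print(fitcyl([(p,A,True)],.018,.048,g))
if A is not None and B is not None: print(fitcyl([(p,A,True),(b,B,False)],.018,.048,g))
cen(p,"slim_jar",.024); cen(p,"board",.016)
```

```text
t 25.37 tcp [ 0.5534 -0.3344  0.1497] phi 80.55 gap 1.0 gf 0.0 F [ 0.5 -0.5 -0.5]
lid uv [305.6 248.8] axes [36.3 40.4] top [ 0.5639 -0.3701  0.048 ]
lid uv [426.8 254.9] axes [ 8.7 15.4] top [ 0.5563 -0.375   0.048 ]
tri [ 0.5641 -0.3733  0.0412]
[286.4, 214.0, 40.7, 56.2] [412.3, 247.3, 23.2, 24.7]
(array([ 0.56468406, -0.37223772]), array([-1.5, -0.4,  1.6,  0.5]))
(array([ 0.56482285, -0.37237819,  0.04675452]), array([-1.3, -0.3,  1.6, -0. ,  2.1,  0.2, -0.3,  0.9]))
slim_jar 0.68 uv [304. 242.] c [ 0.5648 -0.374 ] size [0.0368 0.0507] ang 80.5
board 0.65 uv [320.  53.] c [ 0.6043 -0.2094] size [0.1007 0.1117] ang 171.0
```

Run:
```python
from h import *
a=plan((.5648,-.3724,.08),80.7,3); a=plan((.5648,-.3724,.017),80.7,3,start=a)
up=plan((.5648,-.3724,.10),80.7,3,start=a); plan((.603,-.2128,.10),80.7,6,start=up)
```

```text
-> [ 0.565 -0.372  0.08 ] 80.7 n 3 row [-0.024, 0.0109, 0.0475] [-2e-05, -2e-05, -2e-05]
-> [ 0.565 -0.372  0.017] 80.7 n 3 row [0.0, 0.0, 0.042] [0.0, 0.0, 0.0]
-> [ 0.565 -0.372  0.1  ] 80.7 n 3 row [0.0, 0.0, -0.0553] [0.0, 0.0, 0.0]
-> [ 0.603 -0.213  0.1  ] 80.7 n 6 row [0.0546, 0.004, 0.0] [0.0, 0.0, 0.0]
```

>>> servo_tool(commands=[-0.024,0.0109,0.0475,0,0,0,1,-0.024,0.0109,0.0475,0,0,0,1,-0.024,0.0109,0.0475,0,0,0,1,0,0,0.042,0,0,0,1,0,0,0.042,0,0,0,1,0,0,0.042,0,0,0,1,0,0,0,0,0,0,1,0,0,0,0,0,0,-1,0,0,0,0,0,0,-1,0,0,0,0,0,0,-1,0,0,0,0,0,0,-1,0,0,0,0,0,0,-1], force=35)

```text
t: 26.67
tcp_pos: [0.5655, -0.3743, 0.0192]
tool_rot: [0.763, 0.647, 0.0, 0.002]
force: [-0.5, 0.5, 4.1]
finger_gap: 0.386
gripper_force: 35.2
```

>>> servo_tool(commands=[0,0,-0.0553,0,0,0,-1,0,0,-0.0553,0,0,0,-1,0,0,-0.0553,0,0,0,-1,0.0546,0.004,0,0,0,0,-1,0.0546,0.004,0,0,0,0,-1,0.0546,0.004,0,0,0,0,-1,0.0546,0.004,0,0,0,0,-1,0.0546,0.004,0,0,0,0,-1,0.0546,0.004,0,0,0,0,-1,0,0,0,0,0,0,-1,0,0,0,0,0,0,-1,0,0,0,0,0,0,-1])

```text
t: 27.67
tcp_pos: [0.6034, -0.2143, 0.1006]
tool_rot: [0.763, 0.647, -0.0, 0.001]
force: [-0.3, -1.4, 0.1]
finger_gap: 0.383
gripper_force: 35.1
```

Run:
```python
from h import *
st()
p=manip.snapshot("wrist"); t,_=pose()
cen(p,"slim_jar",t[2]-.017+.024); cen(p,"ink_pot",.026); cen(p,"board",.016); st()
cv2.imwrite("pics/w13.png",p["img"][:,:,::-1])
plan((.603,-.2128,.027),80.7,5)
```

```text
t 27.67 tcp [ 0.6034 -0.2143  0.1006] phi 80.62 gap 0.383 gf 35.106751217915566 F [-0.3 -1.4  0.1]
slim_jar 0.74 uv [286. 270.] c [ 0.6028 -0.2152] size [0.0381 0.0546] ang 83.5
ink_pot 0.6 uv [285.  79.] c [ 0.6193 -0.1186] size [0.0515 0.0521] ang 124.7
board 0.95 uv [285. 134.] c [ 0.6119 -0.1627] size [0.1118 0.1887] ang 80.6
t 27.87 tcp [ 0.603  -0.2153  0.1003] phi 80.49 gap 0.386 gf 35.10669379174874 F [ 0.5  0.1 -0.6]
-> [ 0.603 -0.213  0.027] 80.7 n 5 row [0.001, -0.0002, 0.0293] [2e-05, 1e-05, -0.00012]
```

>>> servo_tool(commands=[0.005,0.001,0.04,0,0,0,-1,0,0,0.04,0,0,0,-1,0,0,0.036,0,0,0,-1,0,0,0.02,0,0,0,-1,0,0,0.01,0,0,0,-1,0,0,0,0,0,0,-1,0,0,0,0,0,0,-1])

```text
t: 28.45
tcp_pos: [0.6044, -0.2122, 0.0276]
tool_rot: [0.763, 0.646, 0.0, 0.001]
force: [0.3, 0.2, -0.4]
finger_gap: 0.385
gripper_force: 35.2
```

It is inside the well without contact. I'll lower it, release and retreat well clear.

>>> servo_tool(commands=[0,0,0.004,0,0,0,-1,0,0,0.003,0,0,0,-1,0,0,0,0,0,0,-1,0,0,0,0,0,0,0.4,0,0,0,0,0,0,0.7,0,0,0,0,0,0,0.7,0,0,-0.05,0,0,0,0.7,0,0,-0.07,0,0,0,0.7,0,0,-0.08,0,0,0,0.7,0,0,-0.08,0,0,0,0.7,-0.02,-0.04,-0.05,0,0,0,0.7,0,0,0,0,0,0,0.7])

```text
t: 29.45
tcp_pos: [0.5835, -0.2202, 0.195]
tool_rot: [0.763, 0.647, 0.001, 0.005]
force: [-0.4, 0.4, -0.5]
finger_gap: 0.85
gripper_force: 0.0
```

>>> servo_tool(commands=[-0.04,-0.03,0,0,0,0,1,-0.04,-0.03,0,0,0,0,1,0,0,0,0,0,0,1,0,0,0,0,0,0,1])

```text
t: 29.78
tcp_pos: [0.5455, -0.253, 0.1878]
tool_rot: [0.764, 0.646, -0.0, -0.001]
force: [-0.9, 0.4, -0.4]
finger_gap: 1.001
gripper_force: 0.0
```

Run:
```python
from h import *
st()
p=manip.snapshot("wrist"); save(p,"fin.png",scale=1.4)
cen(p,"slim_jar",.03); cen(p,"ink_pot",.026); cen(p,"board",.016)
b=manip.snapshot("scene"); cen(b,"cover",.03,False);cen(b,"black_lid_jar",.022,False);t=manip.snapshot("top");cen(t,"black_lid_jar",.022,False);cen(t,"cover",.033,False)
```

```text
t 29.78 tcp [ 0.5455 -0.253   0.1878] phi 80.45 gap 1.001 gf 0.0 F [-0.9  0.4 -0.4]
slim_jar 0.89 uv [343. 139.] c [ 0.6068 -0.2101] size [0.0348 0.0409] ang 171.7
slim_jar 0.56 uv [392. 239.] c [ 0.6455 -0.3198] size [0.036  0.0558] ang 134.0
ink_pot 0.68 uv [339.  43.] c [ 0.62  -0.119] size [0.0519 0.0538] ang 35.3
board 0.73 uv [335.  97.] c [ 0.6124 -0.1639] size [0.1112 0.1912] ang 81.0
cover 0.55 uv [265. 177.] c [0.6155 0.1529] size [0.1229 0.2487] ang 80.4
black_lid_jar 0.77 uv [204. 158.] c [0.5893 0.3842] size [0.0459 0.1226] ang 46.9
black_lid_jar 0.78 uv [136. 160.] c [0.5836 0.3788] size [0.0461 0.0564] ang 89.9
cover 0.97 uv [225. 147.] c [0.6133 0.1507] size [0.1152 0.2391] ang 78.4
```

View pics/fin.png

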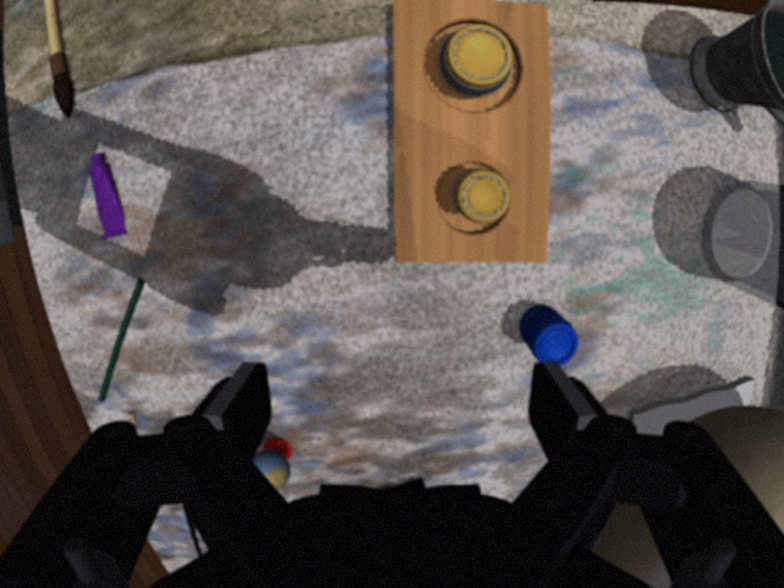

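The final view shows the pot upright in the wide well at scaled (478,57) and the slim jar upright in the narrow well at (483,195). The blue look-alike is untouched. The cover still lies on the case, and the black-lidded jar hasn't moved.

```bash
python3 -c "
from station import manip
print(manip.sign_off())"
```

```text
the job is handed in; nothing more can be done
None
```

I made up both kits in the order asked and handed the job in at about 30 s on the robot's clock; the last camera checks showed everything in place, but the hand-in returned no verdict.

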